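# Hold a spring clip open on the menu card

### The job

Pinch the levers of the orange spring clip so that it opens, lift it off its block, and lower it, still squeezed wide open, over the middle of the menu card's top edge until you feel the card's edge stop against the seat inside the clip. Finish while holding it there: squeezed wide open, square to the card, jaws clear of both its faces and the seat kept gently pressed on the edge, so that someone can tuck today's specials in; do not let go, and leave the green clip and everything else on the bar where it is.

Things in the scene. Friction and masses are not known exactly. Their poses are not given: they have to be found in the camera images.
- clip: Orange spring clip, 80 mm tall, 70 g, levers up, jaws down, starting shut on a 3 mm plate, 85 mm above the bar. Origin: middle of the seat (underside of the steel bridge between the jaws, where a card's edge stops); z up, y along the axle (36 mm long, 10 mm above the origin), x the way it opens. Two mirrored halves, front (-x) and back (+x), turn together on the axle. Usable either way round.
- clip_front_lever (a point): Where to pinch: outer face of the front lever, 38 mm above the clip's origin when open; back lever mirrored. Levers: flat, 32 mm wide, from 13 to 57 mm above the origin. Shut, they form a V, 26 mm over the outside low down, 56 mm at the top; pinched along x with 4 N (shut) to 7 N (wide open) they come parallel at the stop, 26 mm over the outside. They spring back if let go.
- clip_front_lip (a point): Middle of the inner (gripping) face of the front jaw's lip, 20 mm below the clip's origin when shut; the jaws end 22 mm below it. The lips are 3 mm apart when shut on the plate.
- clip_back_lip (a point): The same on the back jaw's lip. The distance between the two points is the gape, up to 23 mm.
- card: The menu card: stiff white board with a green band and colour patches, 4 mm thick (x), 100 mm wide (y), fixed upright in a wooden base block 75 x 110 x 28 mm; a small red mark at the middle of the top edge. Origin: the middle of its top edge, which stands 130 to 165 mm above the bar top; x is normal to its faces, y along the top edge, z up. It does not yield.
- park_a: The block that the orange clip starts on: fixed dark wood base 70 x 70 x 22 mm with an upright aluminium plate 3 mm thick (x), 50 mm wide (y), top edge 85 mm above the bar. Origin: centre of its underside.
- park_b: An identical block carrying the green clip.
- clip_green: A green clip of the same make, not to be disturbed. Origin and axes as for the orange clip.
- glass: Rocks glass, 60 mm across, 80 mm tall, loose; origin: centre of its underside.
- coasters: Cork coaster stack, 60 mm across, 20 mm tall, loose; origin: centre of its underside.
- tin: Steel mixing tin, 84 mm across, 150 mm tall, loose; origin: centre of its underside.
- jar: Amber jar, 64 mm across, 90 mm tall, loose; origin: centre of its underside.
- spoon: Bar spoon lying on the bar, 220 mm long, loose.
- bitters: Small green bottle, 48 mm across, 130 mm tall, loose; origin: centre of its underside.
Things that resemble listed ones, but are neither listed nor needed, are in the scene too. Of the things shaped like the clip, the orange one is meant.

How it is judged:
On the way:
1. the orange clip is squeezed open and clear above its block (distance between clip_front_lip and clip_back_lip above 0.012 m and z of clip in the frame of park_a above 0.115 m and contact force between the fingers and clip above 2 N), for 0.1 s.
At the end, for the whole second after the job is handed in: Orange clip gripped and still, lips 17 mm apart or more, each 2 mm clear of the card; seat touching the card's top edge (over 0.3 N, within 3 mm in height), within 15 mm of the edge's middle and 6 mm of its mid-plane, axle within 0.15 rad of the edge, upright within 0.2 rad (distance between clip_front_lip and clip_back_lip above 0.017 m and ((x of clip_front_lip in the frame of card below -0.004 m and x of clip_back_lip in the frame of card above 0.004 m) or (x of clip_back_lip in the frame of card below -0.004 m and x of clip_front_lip in the frame of card above 0.004 m)) and z of clip in the frame of card between -0.003 and 0.003 m and y of clip in the frame of card between -0.015 and 0.015 m and x of clip in the frame of card between -0.006 and 0.006 m and angle between the y axis of clip and the y axis of card, either way round below 0.15 rad and angle between clip's own z axis and vertical below 0.2 rad and contact force between clip and card above 0.3 N and contact force between the fingers and clip above 2 N and linear speed of clip below 0.02 m/s); the arm keeps its last pose, push and grip.
It fails at once if something else on the bar is moved by more than 25 mm (distance of any of clip_green, glass, coasters, tin, jar, spoon, bitters from where it was at the start of the episode above 0.025 m).
It fails at once if the clip is dropped (height (world z) of clip below 0.06 m).
It fails at once if the clip is pressed on the card with more than 30 N (contact force between clip and card above 30 N).
It also fails if it takes over 42 s, if anything falls off the work surface, if the arm or the gripper's body presses on something with over 40 N, if the wrist force passes 120 N, or if a joint passes its speed limit or range.

### The arm

A 7-joint arm with a two-finger parallel gripper is mounted at the origin on the work surface. World frame = base frame: x ahead of the robot, y to its left, z up, the work surface at z = 0. Lengths are in m, angles in rad, forces in N, time in s.
With the tool pointing down it reaches from about 0.35 to 0.9 m from the base axis. Payload 7.2 kg.
Tool frame: the origin (TCP) lies on the centre line of the jaws, within the pads' length; the fingertips stand 8 mm ahead of it and the grasp point (between the pads) lies 11 mm behind it; z points along the fingers, y is the line along which they close (so a half turn about z gives the same grasp; the last joint's range is limited). The gripper opens to 88 mm and grips with 3 to 60 N. Pads are 20 mm wide; open, the fingers measure 115 mm over their backs; the gripper's body (75 mm by 178 mm) begins 61 mm behind the grasp point.
Start: joints at [1.173, 0.411, -0.013, 1.596, 0.006, 1.134, -0.082], TCP at [0.202, -0.591, 0.231] pointing down, gripper open.
Joint ranges: [-2.95, 2.95], [-0.29, 1.99], [-1.47, 1.44], [0.14, 2.54], [-1.03, 4.17], [0.13, 1.85], [-2.86, 2.86]. Speed limits (rad/s): [2.39, 2.39, 3.01, 3.01, 3.14, 3.14, 3.14].

### API

Orientations are given as a rotation vector (axis times angle).
In Python, from bench import robot gives the robot as it stands.
- The arm moves only by the tool apply_moves, never from a script. Its argument "rows" is text: rows parted by semicolons, each of 7 numbers parted by spaces: the shift along the world's x, y, z each as a share of 0.6 m, from -1 to 1, then the turn, a rotation vector about the world's x, y, z each as a share of 90 degrees, from -1 to 1, then the closure, from -1 (fully open) to 1 (shut), so that 0 is half open. In form: x y z rx ry rz hand; .... A call has 1 to 10 rows; each row is the pose to reach, as a shift and turn from the pose commanded when the call began; what a row does not reach only later rows make up. A row lasts 1/12 s, in which the tool goes at most 41.7 mm and 7.16 degrees, less where a joint would pass 70% of its speed; a pose out of reach is approached as far as the arm can. A call with a number of a shift or a turn outside -1 to 1 is refused whole. A call with a gripper value outside its range is refused whole. The fingers move at their own pace and stop on an object; "grip_force" is the grip in N (left out, the last holds). Time passes only in rows, so rows that repeat a pose let the fingers close. It gives the time, the measured TCP pose, the force, the opening and the grip force at its end, in the units of the state.
- robot.state(): the state, without advancing time (a new reading comes with each control period).
- robot.get_image(name): name is "side" or "top" or "wrist"; returns a dict with "image" (480x640x3 uint8, red, green, blue), "fovy" (degrees; the focal length in pixels is half the picture's height over the tangent of half this angle, whatever the lens; pixels are square), "cx", "cy" (the principal point, pixels), "R" (3x3) and "t" (3): a world point X has camera coordinates R X + t; the wrist camera has in their place "hand_eye" (4x4, takes a point from camera to tool coordinates, whose origin is the TCP and whose axes are the flange's). Camera axes: x right, y down, z forward; pixel columns grow to the right and rows downward; lengths in m; the calibration is good to about 2 mm. The wrist camera is an equidistant fisheye: a pixel r from the principal point sees the ray r / f radians off the axis. A picture is of the moment at which its call begins: read the wrist's pose just before it. There is no depth.
- robot.finish_job(): hands the job in; it is judged then, once.
Trained networks look in a picture, given as the dict that the camera call returned (one of the last four; its "shot" number tells which), for a name from the list of things; names that differ only in an ending like _2 or _b are one class to them, and where a whole thing is asked for, a point or a joint stands for the part that bears it (a point fixed in the world has none). Each returns a list of dicts, best first, with "score" (0 to 1); they miss things now and then, are a little off and sometimes report something else, mostly with a low value. They report only what shows in the picture. A call takes as long as a camera call. They do not tell look-alikes from the thing itself.
- robot.cut_out(query, picture): "pixels" (480x640 bool, what is visible of it).
- robot.spot_point(query, picture): "location" ([x, y, z] in m, in the coordinates of the camera as it stood for that picture, good to about 4 mm: a listed point, or the origin of a listed thing).
The state is a dict: "t": time; "joint_pos": joint angles; "joint_velocities": joint speeds; "joint_efforts": joint torques, N m; "tool_pos": TCP position; "ee_rot": TCP orientation; "ft_force": force on the tool from outside, world axes, zero at the start; "moment": the same for the moment, N m; "width": opening from 0.0 (shut) to 1.0 (fully open); "grip_force": force on a finger pad.
Only numpy, scipy, OpenCV 4.12 (cv2) and the standard library are available. Lean on these libraries where they do the work, as an engineer would, in place of code of your own. Each camera call takes 0.05 s, during which the arm holds its last target. There are 200 camera calls.

## Working session

There is one attempt and no reset: what is moved stays moved. The work goes in short steps, Python scripts to look and compute and a tool call to move; the robot and the scene stay as the last step left them, time stands still between calls to the robot, and variables do not carry over. Pictures are saved under pics/ and viewed, at most 10 in all, crops included, and the job is handed in when it is done.

Besides the shell and the picture viewer there is one more tool, called after "Request:" as name(argument=value, ...) on one line, values as JSON. apply_moves: Moves the arm, as the interface text tells. Its arguments: {"type":"object","properties":{"rows":{"type":"string"},"grip_force":{"type":"number"}},"required":["rows"]}

```bash
mkdir -p pics
cat > h.py <<'E'
import numpy as np, cv2
from bench import robot
from scipy.spatial.transform import Rotation as Ro
def shot(n,save=None):
    s=robot.state(); p=robot.get_image(n)
    if save: cv2.imwrite('pics/'+save,p['image'][:,:,::-1])
    if 'hand_eye' in p:
        H=np.array(p['hand_eye']); Rt=Ro.from_rotvec(s['ee_rot']).as_matrix()
        p['Rw']=Rt@H[:3,:3]; p['c']=Rt@H[:3,3]+np.array(s['tool_pos'])
    else:
        R=np.array(p['R']); p['Rw']=R.T; p['c']=-R.T@np.array(p['t'])
    p['f']=240/np.tan(np.radians(p['fovy'])/2)
    return p
def w(p,X): return p['Rw']@np.array(X)+p['c']
def ray(p,u,v):
    a=np.array([u-p['cx'],v-p['cy']])/p['f']
    if 'hand_eye' in p:
        r=np.hypot(*a); d=np.r_[a/r*np.sin(r),np.cos(r)] if r>0 else np.array([0,0,1.])
    else: d=np.r_[a,1]
    return p['Rw']@(d/np.linalg.norm(d))
def raw(p): return {k:v for k,v in p.items() if k not in('Rw','c','f')}
def spot(q,p,n=3): return [(np.round(w(p,d['location']),4).tolist(),round(d['score'],2)) for d in robot.spot_point(q,raw(p))[:n]]
def tri(p1,uv1,p2,uv2):
    A=np.zeros((3,3));b=np.zeros(3)
    for p,uv in((p1,uv1),(p2,uv2)):
        d=ray(p,*uv);M=np.eye(3)-np.outer(d,d);A+=M;b+=M@p['c']
    return np.linalg.solve(A,b)
E
python3 - <<'E'
from h import *
s=robot.state();print({k:np.round(v,3).tolist() for k,v in s.items()})
for n in('side','top','wrist'):
    p=shot(n,n+'0.png');print(n,p['c'].round(3),p['fovy'])
    for q in('clip','card','park_a','clip_green','clip_front_lip','clip_back_lip','clip_front_lever','tin','glass','jar','bitters'):
        try:print(q,spot(q,p,4))
        except Exception as e:print(q,e)
E
```

```text
{'t': 0.0, 'joint_pos': [1.173, 0.412, -0.013, 1.597, 0.006, 1.134, -0.082], 'joint_velocities': [0.0, -0.002, 0.0, -0.0, 0.0, 0.002, 0.0], 'joint_efforts': [0.0, -58.796, 0.641, -29.107, -0.054, 0.018, 0.0], 'tool_pos': [0.202, -0.591, 0.23], 'ee_rot': [-3.097, -0.515, 0.001], 'ft_force': [-0.038, 0.659, -0.413], 'moment': [-0.002, 0.025, -0.006], 'grip_force': 0.0, 'width': 0.998}
side [ 0.566 -0.85   0.886] 43.271330736385764
clip [([0.5306, -0.0201, 0.0838], 0.83), ([0.6608, -0.074, 0.0204], 0.77), ([0.5314, -0.0186, 0.0665], 0.15)]
card [([0.5463, -0.2736, 0.1598], 0.95)]
park_a [([0.5341, 0.2779, 0.0006], 0.74), ([0.5347, -0.0186, 0.0001], 0.71)]
clip_green [([0.5246, 0.2817, 0.0813], 0.56)]
clip_front_lip [([0.6553, -0.0732, 0.0047], 0.68), ([0.5326, -0.014, 0.0661], 0.5)]
clip_back_lip [([0.66, -0.0735, 0.0016], 0.62), ([0.5329, -0.0193, 0.0637], 0.56)]
clip_front_lever [([0.6358, -0.0702, 0.0527], 0.72), ([0.5138, -0.0216, 0.1161], 0.67)]
tin [([0.7615, 0.232, 0.0016], 0.65), ([0.5253, 0.2794, 0.0819], 0.41)]
glass [([0.5931, 0.1351, 0.0002], 0.55)]
jar []
bitters [([0.5433,
[... 304 characters left out ...]
, 0.2352, 0.0016], 0.4)]
clip_green [([0.5257, 0.2817, 0.0791], 0.69)]
clip_front_lip [([0.5273, -0.0184, 0.0646], 0.65), ([0.5914, 0.1332, 0.0008], 0.56), ([0.5321, -0.0179, 0.0644], 0.46)]
clip_back_lip [([0.6587, -0.0735, 0.0053], 0.73), ([0.5318, -0.0193, 0.0638], 0.56)]
clip_front_lever [([0.5154, -0.0214, 0.12], 0.54), ([0.6338, -0.0718, 0.0557], 0.5)]
tin [([0.7567, 0.2343, -0.0025], 0.56)]
glass [([0.5915, 0.1297, 0.0006], 0.65)]
jar [([0.734, -0.197, -0.0029], 0.61)]
bitters [([0.5442, 0.4302, -0.0024], 0.73)]
wrist [ 0.27  -0.567  0.384] 65.70646984690485
clip []
card []
park_a []
clip_green []
clip_front_lip []
clip_back_lip []
clip_front_lever []
tin []
glass []
jar []
bitters []
```

View pics/side0.png

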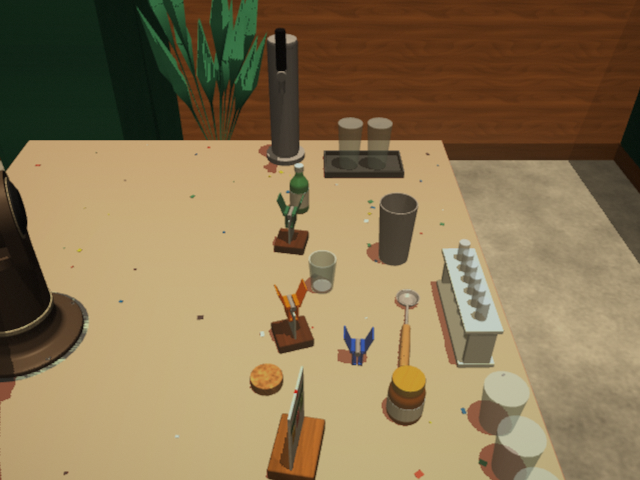

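View pics/top0.png

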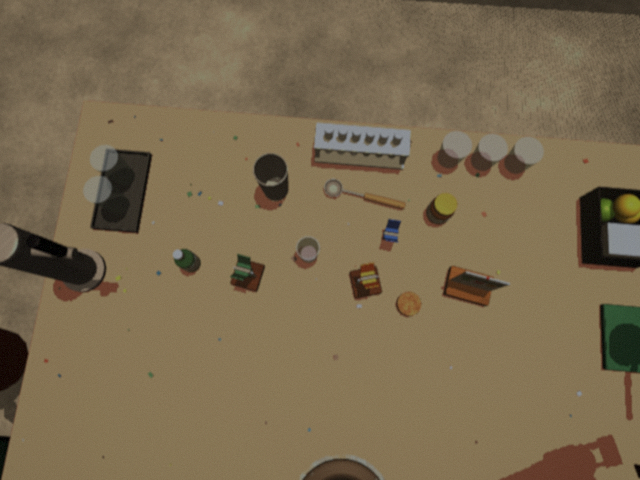

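Side: the orange clip is at (291,302), the look-alike blue clip at (358,343) and the card at (297,420). Top: orange clip at (368,277), card at (480,285). I'll go to the card first for close views.

Request:
apply_moves(rows="0.3 0.2 0.17 0 0 0.4 -1; 0.575 0.41 0.17 0 0 0.79 -1; 0.575 0.41 0.17 0 0 0.79 -1; 0.575 0.41 0.17 0 0 0.79 -1; 0.575 0.41 0.17 0 0 0.79 -1; 0.575 0.41 0.17 0 0 0.79 -1; 0.575 0.41 0.17 0 0 0.79 -1; 0.575 0.41 0.17 0 0 0.79 -1; 0.575 0.41 0.17 0 0 0.79 -1; 0.575 0.41 0.17 0 0 0.79 -1")

```text
t: 2.63
tool_pos: [0.5327, -0.3556, 0.3291]
ee_rot: [2.215, 2.227, -0.0]
ft_force: [0.8, -0.7, -1.0]
width: 1.003
grip_force: 0.0
```

Request:
apply_moves(rows="0 0 0 0 0 0 -1; 0 0 0 0 0 0 -1")

```text
t: 2.8
tool_pos: [0.5337, -0.3542, 0.3286]
ee_rot: [2.216, 2.227, 0.002]
ft_force: [-1.6, -0.8, 0.4]
width: 1.004
grip_force: 0.0
```

```bash
cat > look.py <<'E'
import sys,pickle
from h import *
tag=sys.argv[1]
s=robot.state();print(round(s['t'],2),np.round(s['tool_pos'],4),Ro.from_rotvec(s['ee_rot']).as_matrix().round(3).tolist(),np.round(s['joint_pos'],2))
p=shot('wrist',tag+'.png');pickle.dump(p,open(tag+'.pkl','wb'))
for q in sys.argv[2:]:print(q,spot(q,p))
E
python3 look.py card1 card clip park_a
```

```text
2.8 [ 0.5337 -0.3542  0.3286] [[-0.005, 1.0, 0.001], [1.0, 0.005, 0.001], [0.001, 0.001, -1.0]] [ 0.77  0.41 -0.38  1.4   0.15  1.37  0.4 ]
card [([0.5503, -0.2772, 0.1595], 0.8)]
clip []
park_a []
```

Request:
apply_moves(rows="0 0.2 0 0 0 0 -1;0 0.2 0 0 0 0 -1;0 0.2 0 0 0 0 -1;0 0.2 0 0 0 0 -1")

```text
t: 3.33
tool_pos: [0.5317, -0.2294, 0.3294]
ee_rot: [-2.214, -2.228, -0.004]
ft_force: [0.9, -0.1, 0.1]
width: 0.999
grip_force: 0.0
```

```bash
python3 look.py card2 card clip park_a
```

```text
3.33 [ 0.5317 -0.2294  0.3294] [[-0.006, 1.0, 0.001], [1.0, 0.006, 0.003], [0.003, 0.001, -1.0]] [ 0.66  0.3  -0.44  1.55  0.13  1.32  0.22]
card [([0.5472, -0.276, 0.1614], 0.79), ([0.5299, -0.0165, -0.0004], 0.44)]
clip [([0.659, -0.0739, 0.0235], 0.84), ([0.5317, -0.0154, 0.0849], 0.56), ([0.5289, -0.0173, -0.0022], 0.31)]
park_a [([0.5305, -0.0176, 0.0011], 0.71)]
```

Request:
apply_moves(rows="0 0.2 0 0 0 0 -1;0 0.22 0 0 0 0 -1;0 0.22 0 0 0 0 -1;0 0.22 0 0 0 0 -1;0 0.22 0 0 0 0 -1")

```text
t: 3.95
tool_pos: [0.5316, -0.1032, 0.3286]
ee_rot: [2.218, 2.224, 0.001]
ft_force: [-0.5, -0.4, -0.0]
width: 1.002
grip_force: 0.0
```

```bash
python3 look.py clip1 clip park_a clip_front_lever; python3 -c "
import cv2,numpy as np
cv2.imwrite('pics/m1.png',np.hstack([cv2.imread(f'pics/{n}.png')[:,100:500] for n in('card1','card2')]))"
```

```text
3.95 [ 0.5316 -0.1032  0.3286] [[-0.003, 1.0, 0.0], [1.0, 0.003, 0.0], [0.0, 0.0, -1.0]] [ 0.51  0.24 -0.5   1.63  0.12  1.3  -0.01]
clip [([0.6537, -0.0732, 0.0235], 0.64), ([0.5341, -0.0178, 0.0847], 0.62)]
park_a [([0.5305, -0.0179, -0.0017], 0.75)]
clip_front_lever [([0.5104, -0.0211, 0.1109], 0.86), ([0.6372, -0.0719, 0.0559], 0.8)]
```

View pics/m1.png

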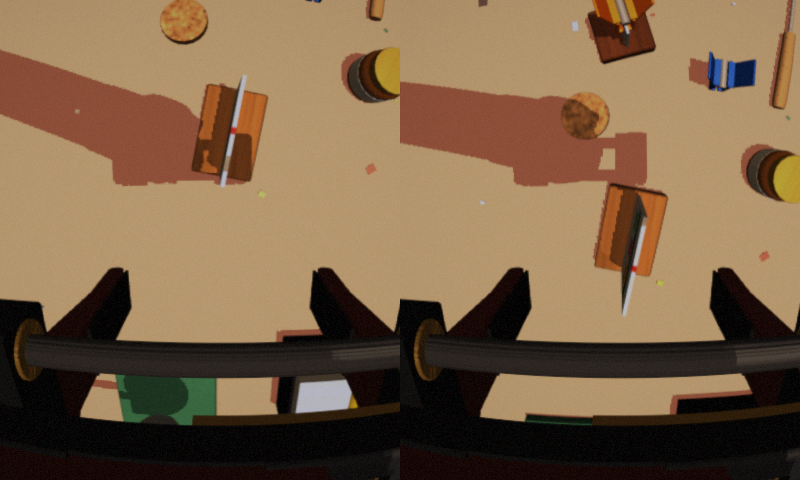

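View pics/clip1.png

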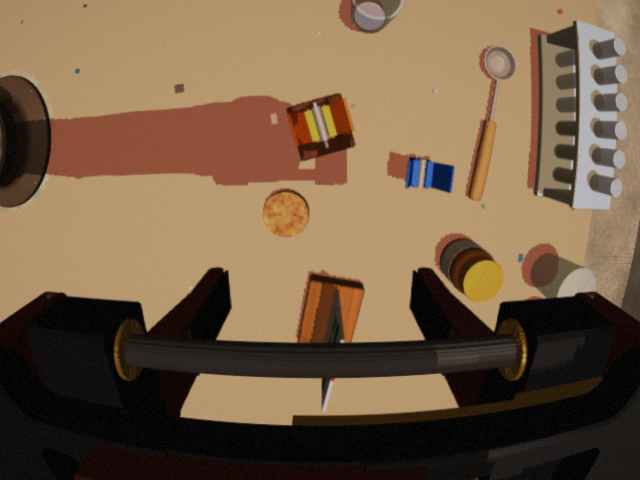

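Views: red mark at ≈(334,131) in card1 and (335,268) in card2. The orange clip is at ≈(321,126) in clip1, tilted slightly, with yellow inner faces either side of the axle.

```bash
cat > m.py <<'E'
from h import *
import pickle
L=lambda n:pickle.load(open(n+'.pkl','rb'))
def plane(p,uv,z): d=ray(p,*uv); return p['c']+d*(z-p['c'][2])/d[2]
def red(p,u,v,r=12):
    im=p['image'].astype(int);m=(im[...,0]>im[...,1]*1.8+30)&(im[...,0]>im[...,2]*1.8+30)
    k=np.zeros_like(m);k[v-r:v+r,u-6:u+7]=1
    y,x=np.nonzero(m&k)
    # red saturated: orange wood excluded by g~b
    g=abs(im[y,x,1]-im[y,x,2])<25
    return x[g].mean(),y[g].mean(),g.sum()
if __name__=='__main__':
    a,b=L('card1'),L('card2')
    ra,rb=red(a,334,131),red(b,335,268);print(ra,rb)
    X=tri(a,ra[:2],b,rb[:2]);print('mark',X.round(4))
    for p,r in((a,(335,131)),(b,(335,268))):
        im=p['image'].astype(int);m=(im.min(2)>140)
        k=np.zeros_like(m);k[r[1]-65:r[1]+65,r[0]-25:r[0]+25]=1
        n,lab,st,_=cv2.connectedComponentsWithStats((m&k).astype(np.uint8))
        y,x=np.nonzero(m&k);P=np.array([plane(p,(u,v),X[2]) for u,v in zip(x,y)])
        vx,vy,x0,y0=cv2.fitLine(P[:,:2].astype(np.float32),cv2.DIST_HUBER,0,.001,.001).ravel()
        print('card yaw',np.degrees(np.arctan2(-vx*np.sign(vy),abs(vy))),len(x),x0,y0,P[:,1].min(),P[:,1].max())
    p=L('clip1');hsv=cv2.cvtColor(p['image'],cv2.COLOR_RGB2HSV)
    print(p['image'][126,[295,305,310,321,332,345]],hsv[126,[295,305,310,321,332,345]])
    m=(hsv[...,1]>200)&(hsv[...,2]>120);k=np.zeros_like(m);k[85:170,280:365]=1
    y,x=np.nonzero(m&k);P=np.array([plane(p,(u,v),.135)[:2] for u,v in zip(x,y)]).astype(np.float32)
    print('levers',cv2.minAreaRect(P),P.mean(0),len(x))
E
python3 m.py
python3 - <<'E'
import cv2
i=cv2.imread('pics/clip1.png')[80:180,270:370];j=cv2.imread('pics/card2.png')[200:330,270:400]
import numpy as np
cv2.imwrite('pics/m2.png',np.hstack([cv2.resize(i,(400,400),interpolation=0),cv2.resize(j,(400,400),interpolation=0)]))
E
```

```text
(np.float64(332.7241379310345), np.float64(130.24137931034483), np.int64(29)) (np.float64(333.2), np.float64(268.44), np.int64(25))
mark [ 0.5444 -0.2766  0.1601]
card yaw -10.921763 386 0.5457447 -0.27141064 -0.32525380742555515 -0.22799786999890542
card yaw -10.600615 338 0.54449433 -0.28037712 -0.32511008168201433 -0.23613196165914058
[[138  47   6]
 [144  46  10]
 [184 161  53]
 [182 171 150]
 [184 161  53]
 [128  46  13]] [[  9 244 138]
 [  8 237 144]
 [ 25 182 184]
 [ 20  45 182]
 [ 25 182 184]
 [  9 229 128]]
levers ((0.531826913356781, -0.01827472634613514), (0.055129025131464005, 0.032404784113168716), 15.857629776000977) [ 0.5333418  -0.01791736] 963
```

View pics/m2.png

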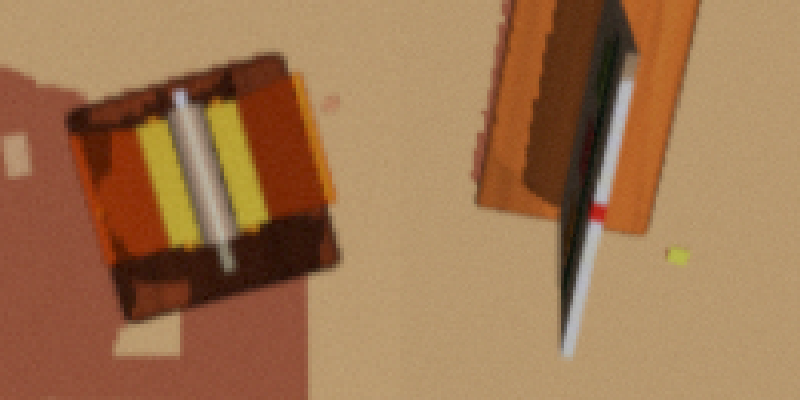

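Clip centre is (0.532,-0.018), seat z 0.085, yaw +15.9°. Card edge middle is (0.545,-0.2765,0.160), yaw −10.8°. Next, move above the clip.

Request:
apply_moves(rows="0 0.142 -0.1 0 0 0.174 -1;0 0.142 -0.215 0 0 0.174 -1;0 0.142 -0.215 0 0 0.174 -1;0 0.142 -0.215 0 0 0.174 -1;0 0.142 -0.215 0 0 0.174 -1;0 0.142 -0.215 0 0 0.174 -1;0 0.142 -0.215 0 0 0.174 -1")

```text
t: 4.73
tool_pos: [0.5325, -0.0216, 0.2006]
ee_rot: [1.901, 2.5, 0.001]
ft_force: [-0.2, 0.7, -0.1]
width: 1.001
grip_force: 0.0
```

```bash
python3 look.py clip2 clip clip_front_lever
python3 - <<'E'
from m import *
p=L('clip2');hsv=cv2.cvtColor(p['image'],cv2.COLOR_RGB2HSV)
m=((hsv[...,1]>190)&(hsv[...,2]>110)&(hsv[...,0]<30)).astype(np.uint8)
n,lab,st,c=cv2.connectedComponentsWithStats(m)
for i in range(1,n):
    if st[i,4]>150:
        y,x=np.nonzero(lab==i);P=np.array([plane(p,(u,v),.135)[:2] for u,v in zip(x,y)]).astype(np.float32);print(st[i],cv2.minAreaRect(P))
E
```

```text
4.73 [ 0.5325 -0.0216  0.2006] [[-0.267, 0.964, 0.001], [0.964, 0.267, -0.001], [-0.001, 0.001, -1.0]] [ 0.41  0.34 -0.57  1.83  0.21  1.03  0.02]
clip [([0.5334, -0.0207, 0.0872], 0.94)]
clip_front_lever [([0.5089, -0.0218, 0.1123], 0.89)]
[ 323  199   43   71 1197] ((0.545119047164917, -0.004911128431558609), (0.024015987291932106, 0.047291215509176254), 22.647615432739258)
[275 207  39  63 874] ((0.5150628685951233, -0.015942063182592392), (0.023470571264624596, 0.039340075105428696), 16.562002182006836)
[240 383  34  41 621] ((0.5183404088020325, -0.15365108847618103), (0.0488627552986145, 0.011726007796823978), 78.6263656616211)
[287 392  32  33 474] ((0.5538574457168579, -0.14611677825450897), (0.023065758869051933, 0.03431273624300957), 15.52873420715332)
```

View pics/clip2.png

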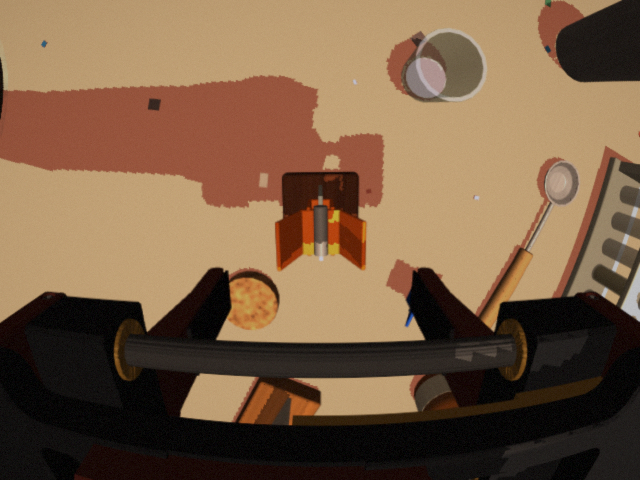

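Clip2 shows the clip at (321,235), symmetric and square between the fingers. Next, descend and check, then pinch.

Request:
apply_moves(rows="0 0.003 -0.05 0 0 0 -1;0 0.003 -0.1 0 0 0 -1;0 0.003 -0.13 0 0 0 -1;0 0.003 -0.147 0 0 0 -1;0 0.003 -0.147 0 0 0 -1;0 0.003 -0.147 0 0 0 -1", grip_force=20)

```text
t: 5.38
tool_pos: [0.5321, -0.0181, 0.1121]
ee_rot: [1.898, 2.502, 0.001]
ft_force: [0.2, -0.1, 0.2]
width: 1.002
grip_force: 0.0
```

Request:
apply_moves(rows="0 0 0 0 0 0 1;0 0 0 0 0 0 1;0 0 0 0 0 0 1;0 0 0 0 0 0 1;0 0 0 0 0 0 1;0 0 0 0 0 0 1;0 0 0 0 0 0 1;0 0 0 0 0 0 1;0 0 0 0 0 0 1;0 0 0 0 0 0 1", grip_force=20)

```text
t: 6.22
tool_pos: [0.5321, -0.0177, 0.1125]
ee_rot: [1.897, 2.502, 0.001]
ft_force: [-0.7, 0.2, 16.0]
width: 0.296
grip_force: 20.1
```

Request:
apply_moves(rows="0 0 0.02 0 0 0 1;0 0 0.06 0 0 0 1;0 0 0.11 0 0 0 1;0 0 0.16 0 0 0 1;0 0 0.21 0 0 0 1;0 0 0.24 0 0 0 1;0 0 0.24 0 0 0 1;0 0 0.24 0 0 0 1")

```text
t: 6.88
tool_pos: [0.5317, -0.0178, 0.2562]
ee_rot: [1.897, 2.502, 0.001]
ft_force: [-0.4, 0.8, -2.6]
width: 0.289
grip_force: 20.0
```

```bash
python3 look.py clip3 clip clip_front_lip clip_back_lip
python3 - <<'E'
from m import *
p=shot('side','side3.png')
print(spot('clip',p))
cv2.imwrite('pics/m3.png',np.hstack([cv2.resize(p['image'][180:360,200:400,::-1],(400,360)),cv2.resize(L('clip3')['image'][150:330,220:420,::-1],(400,360))]))
E
```

```text
6.88 [ 0.5317 -0.0178  0.2562] [[-0.27, 0.963, 0.002], [0.963, 0.27, -0.0], [-0.001, 0.002, -1.0]] [ 0.42  0.29 -0.59  1.76  0.17  1.15  0.06]
clip [([0.6573, -0.0711, 0.0236], 0.6)]
clip_front_lip [([0.5173, -0.0179, 0.2075], 0.61), ([0.6573, -0.0748, -0.0003], 0.59)]
clip_back_lip [([0.6529, -0.0692, 0.0066], 0.93), ([0.5456, -0.0118, 0.2112], 0.8)]
[([0.6603, -0.0772, 0.021], 0.95), ([0.5278, -0.0186, 0.2248], 0.71), ([0.5247, 0.2826, 0.0845], 0.23)]
```

View pics/m3.png

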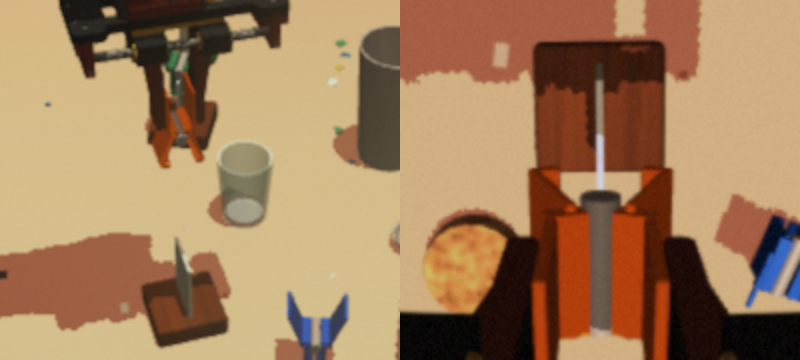

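The clip is held wide open, clear of the block and square. Next, carry it above the card and turn −26.5°.

Request:
apply_moves(rows="0.003 -0.04 0 0 0 -0.03 1;0.006 -0.09 0 0 0 -0.07 1;0.01 -0.15 0 0 0 -0.11 1;0.013 -0.21 0 0 0 -0.15 1;0.016 -0.27 0 0 0 -0.19 1;0.018 -0.33 0 0 0 -0.23 1;0.02 -0.38 0 0 0 -0.26 1;0.022 -0.41 0 0 0 -0.28 1;0.022 -0.425 0 0 0 -0.29 1;0.022 -0.431 0 0 0 -0.294 1")

```text
t: 8.02
tool_pos: [0.5444, -0.277, 0.2544]
ee_rot: [-2.421, -2.0, 0.0]
ft_force: [-0.7, 0.4, -1.2]
width: 0.297
grip_force: 20.0
```

Request:
apply_moves(rows="0 0 0 0 0 0 1;0 0 0 0 0 0 1;0 0 0 0 0 0 1")

```text
t: 8.27
tool_pos: [0.5451, -0.2742, 0.2554]
ee_rot: [-2.417, -2.006, -0.001]
ft_force: [0.3, -0.1, 0.1]
width: 0.291
grip_force: 20.0
```

```bash
python3 look.py over clip card clip_front_lip clip_back_lip
python3 - <<'E'
from m import *
s=robot.state();print(s['ft_force'])
for n in('side','top'):
    p=shot(n,n+'4.png')
    for q in('clip','clip_front_lip','clip_back_lip','card'):print(n,q,spot(q,p,2))
    if n=='side':q=p
cv2.imwrite('pics/m4.png',np.hstack([cv2.resize(q['image'][310:470,220:380,::-1],(400,400)),cv2.resize(L('over')['image'][150:350,220:420,::-1],(400,400))]))
E
```

```text
8.27 [ 0.5451 -0.2742  0.2554] [[0.184, 0.983, 0.0], [0.983, -0.184, 0.001], [0.001, 0.0, -1.0]] [ 0.67  0.4  -0.38  1.58  0.15  1.19  0.07]
clip [([0.6573, -0.0717, 0.0232], 0.9), ([0.549, -0.2726, 0.2272], 0.71)]
card [([0.5476, -0.2773, 0.1582], 0.57)]
clip_front_lip [([0.6563, -0.0721, -0.0016], 0.74), ([0.5326, -0.2692, 0.2116], 0.58)]
clip_back_lip [([0.5607, -0.275, 0.2078], 0.77), ([0.6576, -0.0703, 0.0064], 0.66)]
[-0.06809831 -0.64783202 -0.31085285]
side clip [([0.6594, -0.0727, 0.0203], 0.74), ([0.5452, -0.2758, 0.2257], 0.64)]
side clip_front_lip [([0.535, -0.2718, 0.212], 0.66), ([0.6554, -0.0761, 0.0036], 0.49)]
side clip_back_lip [([0.5341, -0.0201, 0.0005], 0.74), ([0.6602, -0.0726, 0.0015], 0.67)]
side card [([0.5461, -0.2773, 0.1556], 0.89)]
top clip [([0.5383, -0.2763, 0.2285], 0.71), ([0.5271, 0.2813, -0.0032], 0.67)]
top clip_front_lip [([0.5323, -0.2753, 0.2114], 0.61), ([0.6573, -0.0721, 0.0007], 0.48)]
top clip_back_lip [([0.6609, -0.0748, 0.0062], 0.61), ([0.5569, -0.2783, 0.2135], 0.55)]
top card [([0.5472, -0.2756, 0.1612], 0.68), ([0.7604, 0.0039, 0.0058], 0.26)]Traceback (most recent call last):
  File "<stdin>", line 7, in <module>
TypeError: string indices must be integers, not 'str'
```

Run:
```python
from m import *
a=cv2.imread('pics/side4.png')[310:470,220:380];b=cv2.imread('pics/over.png')[150:350,220:420]
cv2.imwrite('pics/m4.png',np.hstack([cv2.resize(a,(400,400)),cv2.resize(b,(400,400))]))
```

```text
(no output)
```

View pics/m4.png

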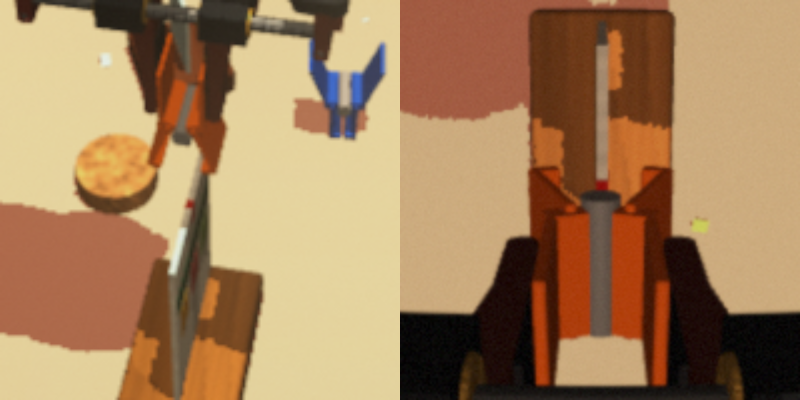

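The wrist crop shows the card edge and axle on the same line (x≈601) with the mark just in front of the axle, so it's square and centred. Next, lower it in stages.

Request:
apply_moves(rows="0 -0.003 -0.02 0 0 0 1;0 -0.003 -0.04 0 0 0 1;0 -0.003 -0.06 0 0 0 1;0 -0.003 -0.075 0 0 0 1;0 -0.003 -0.09 0 0 0 1;0 -0.003 -0.1 0 0 0 1;0 -0.003 -0.1 0 0 0 1;0 -0.003 -0.1 0 0 0 1;0 -0.003 -0.1 0 0 0 1")

```text
t: 9.77
tool_pos: [0.5449, -0.2783, 0.1956]
ee_rot: [2.42, 2.002, 0.001]
ft_force: [0.6, 0.4, 0.3]
width: 0.29
grip_force: 20.0
```

Request:
apply_moves(rows="0 0 -0.002 0 0 0 1;0 0 -0.003 0 0 0 1;0 0 -0.004 0 0 0 1;0 0 -0.004 0 0 0 1;0 0 -0.004 0 0 0 1")

```text
t: 10.18
tool_pos: [0.5446, -0.2782, 0.1929]
ee_rot: [2.421, 2.002, 0.0]
ft_force: [-1.0, -0.2, 0.5]
width: 0.291
grip_force: 20.0
```

Seat contact is expected near TCP z≈0.187. I'll go down 1–2 mm per call.

Request:
apply_moves(rows="0 0 -0.002 0 0 0 1;0 0 -0.004 0 0 0 1;0 0 -0.004 0 0 0 1;0 0 -0.004 0 0 0 1")

```text
t: 10.52
tool_pos: [0.5445, -0.2782, 0.1902]
ee_rot: [-2.42, -2.002, 0.0]
ft_force: [-0.8, -0.3, -1.4]
width: 0.289
grip_force: 20.0
```

Request:
apply_moves(rows="0 0 -0.001 0 0 0 1;0 0 -0.002 0 0 0 1;0 0 -0.002 0 0 0 1;0 0 -0.002 0 0 0 1")

```text
t: 10.85
tool_pos: [0.5446, -0.2782, 0.1891]
ee_rot: [2.421, 2.002, 0.0]
ft_force: [-0.2, 0.1, -0.1]
width: 0.29
grip_force: 20.0
```

Request:
apply_moves(rows="0 0 -0.001 0 0 0 1;0 0 -0.002 0 0 0 1;0 0 -0.002 0 0 0 1;0 0 -0.002 0 0 0 1")

```text
t: 11.18
tool_pos: [0.5446, -0.2782, 0.1879]
ee_rot: [-2.421, -2.002, 0.0]
ft_force: [-0.0, 0.3, -1.8]
width: 0.291
grip_force: 20.0
```

Request:
apply_moves(rows="0 0 -0.001 0 0 0 1;0 0 -0.001 0 0 0 1;0 0 -0.001 0 0 0 1;0 0 -0.001 0 0 0 1")

```text
t: 11.52
tool_pos: [0.5447, -0.2782, 0.1876]
ee_rot: [2.42, 2.002, 0.0]
ft_force: [-0.8, 0.3, 2.0]
width: 0.294
grip_force: 20.0
```

Request:
apply_moves(rows="0 0 -0.001 0 0 0 1;0 0 -0.001 0 0 0 1;0 0 -0.001 0 0 0 1;0 0 -0.001 0 0 0 1")

```text
t: 11.85
tool_pos: [0.5447, -0.2782, 0.1875]
ee_rot: [2.42, 2.002, 0.0]
ft_force: [-2.1, 0.9, 6.2]
width: 0.289
grip_force: 20.0
```

Request:
apply_moves(rows="0 0 -0.001 0 0 0 1;0 0 -0.001 0 0 0 1;0 0 -0.001 0 0 0 1;0 0 -0.001 0 0 0 1")

```text
t: 12.18
tool_pos: [0.5447, -0.2782, 0.1875]
ee_rot: [2.42, 2.002, 0.0]
ft_force: [-3.2, 1.1, 9.1]
width: 0.294
grip_force: 20.0
```

Request:
apply_moves(rows="0 0 -0.001 0 0 0 1;0 0 -0.001 0 0 0 1;0 0 -0.001 0 0 0 1;0 0 -0.001 0 0 0 1")

```text
t: 12.52
tool_pos: [0.5448, -0.2783, 0.1875]
ee_rot: [2.42, 2.001, 0.0]
ft_force: [-4.7, 2.1, 14.4]
width: 0.293
grip_force: 20.0
```

Request:
apply_moves(rows="0 0 0.001 0 0 0 1;0 0 0.002 0 0 0 1;0 0 0.002 0 0 0 1;0 0 0.002 0 0 0 1;0 0 0.002 0 0 0 1")

```text
t: 12.93
tool_pos: [0.5447, -0.2782, 0.1875]
ee_rot: [2.42, 2.002, 0.0]
ft_force: [-2.7, 1.6, 7.8]
width: 0.291
grip_force: 20.0
```

```bash
python3 look.py fin clip card
python3 - <<'E'
from m import *
for i in range(4):
    p=shot('side','fin_s.png');s=robot.state();print(np.round(s['ft_force'],1),np.round(s['moment'],2))
for q in('clip','clip_front_lip','clip_back_lip','card'):print(q,spot(q,p,2))
for q in('clip_green','glass','bitters'):print(q,spot(q,p,1))
a=p['image'][340:480,220:360,::-1];b=L('fin')['image'][150:350,220:420,::-1]
cv2.imwrite('pics/m5.png',np.hstack([cv2.resize(a,(400,400)),cv2.resize(b,(400,400))]))
E
```

```text
12.93 [ 0.5447 -0.2782  0.1875] [[0.188, 0.982, 0.0], [0.982, -0.188, -0.0], [-0.0, 0.0, -1.0]] [ 0.66  0.46 -0.37  1.66  0.18  1.06  0.05]
clip [([0.5488, -0.2775, 0.16], 0.88)]
card []
[-2.9  1.3  6.8] [ 0.2   0.56 -0.01]
[-3.3  0.5  7.5] [0.17 0.55 0.04]
[-2.3  1.1  7.6] [0.17 0.56 0.03]
[-3.4  0.5  7.5] [0.3  0.57 0.06]
clip [([0.5446, -0.2797, 0.1575], 0.88), ([0.6614, -0.0735, 0.0195], 0.58)]
clip_front_lip [([0.532, -0.2748, 0.1461], 0.62), ([0.6544, -0.0736, 0.0049], 0.6)]
clip_back_lip [([0.5559, -0.2808, 0.1449], 0.79), ([0.6565, -0.0749, 0.0021], 0.74)]
card [([0.5453, -0.2718, 0.1587], 0.74)]
clip_green [([0.5305, -0.2767, 0.1456], 0.22)]
glass []
bitters [([0.5333, -0.0184, -0.0003], 0.73)]
```

View pics/m5.png

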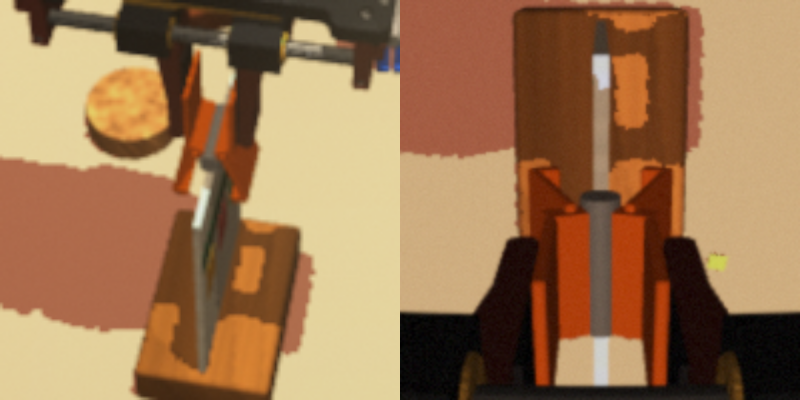

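The clip straddles the card, centred and square, with the seat at the edge. I'll ease to about 4 N and hand in.

Request:
apply_moves(rows="0 0 0.001 0 0 0 1;0 0 0.001 0 0 0 1;0 0 0.001 0 0 0 1;0 0 0.001 0 0 0 1;0 0 0.001 0 0 0 1;0 0 0.001 0 0 0 1")

```text
t: 14.13
tool_pos: [0.5447, -0.2782, 0.1875]
ee_rot: [2.421, 2.002, 0.0]
ft_force: [-1.2, 1.0, 5.8]
width: 0.294
grip_force: 20.0
```

Run:
```python
from h import *
F=[]
for i in range(6): robot.get_image('side');F.append(robot.state()['ft_force'])
f=np.mean(F,0);print(f)
if f[2]>2: print(robot.finish_job())
```

```text
[-1.29133417  0.55865698  5.46621741]
the job is handed in; nothing more can be done
None
```

I handed the job in with the orange clip held wide open over the middle of the card's top edge, square to it, jaws clear of both faces and the seat pressing at about 5 N; no verdict came back, and I didn't re-check every other object's position at the end.

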